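# Seat a pivot pin in a V-block fixture

### The job

Take the longer of the two steel pivot pins from its timber cradle, lay it in the groove of the V-block and push it along under the sprung hold-down roller until it rests on both flanks and its end is pressed firmly but gently against the solid face of the back stop (a steady push for about a second, never a blow or a hard shove). Then let go and leave it seated there; leave the shorter pin alone.

Things in the scene. Friction and masses are not known exactly. Their poses are not given: they have to be found in the camera images.
- pin: the longer pivot pin: plain steel cylinder, 24 mm diameter, 165 mm long, both ends alike, about 0.5 kg. Origin in its middle, on its axis; x runs along the pin, y and z across it (it may be rolled any way). It starts lying in a timber cradle, axis 46 mm above the table
- short_pin: the shorter pivot pin, same steel and diameter, 110 mm long, lying in the other, identical cradle; not to be disturbed. Origin in its middle, x along its axis
- cradle_a: timber cradle of the longer pin, fixed, 110 x 60 mm. Origin on the table under its middle, x along the pin. Two notched supports, 62 mm apart inside, topping out 1 mm below the pin's axis; between them the pin is free, 22 mm clear of the 12 mm base board, to be gripped from above at its middle
- vblock: V-block fixture, fixed: steel block 144 mm long (x -84 to +60), 60 mm wide, flat top 52 mm above the table, 90 degree groove along x, 22 mm wide, 11 mm deep, open at -x. Origin on the table under the groove, 60 mm from the block's stop end; x points to the back stop, z up. Base plate 10 mm thick, 120 mm wide, x -84 to +130; nothing in front of x = -84
- groove_front (a point): point on the axis of a seated pin, above the front edge of the V-block (x = -84), 58 mm above the table; its axes are those of the V-block. A seated pin's axis is 6 mm above the block's flat top. Pushed home, 17 to 35 mm of the pin stands out in front of the block, so that its end can be pushed, best with no force up or down
- flank_left: the sloping face and half block on the +y side of the groove; origin and axes as those of the V-block
- flank_right: the sloping face and half block on the -y side of the groove; origin and axes as those of the V-block
- roller_low (a point): lowest point of the sprung hold-down, a free-turning roller of 12 mm radius, 18 mm wide, over the groove at x = +35 of the V-block, under a steel bridge 108 mm wide, 110 mm high, x +23 to +47. It hangs 1.5 mm below the top of a seated pin, whose end lifts it when within 6 mm. Spring 7 N: a bump on entering, then a drag of 3 to 9 N on the oiled pin
- stop: bracket of the back stop; its origin and axes are those of the V-block. It holds a spindle with a rigid flat face, 20 mm across, on the groove axis; the face is clamped anywhere from x = +46 to +64, is not measured, and has to be felt or seen. A sprung button stands 4 mm out of it (1 to 2 N); then the face: a steep rise. 5 to 14 N on it beyond the drag is right, over 20 N too hard
Things that resemble listed ones, but are neither listed nor needed, are in the scene too. Leave any pink or turquoise look-alike of the pin alone.

How it is judged:
By the outcome, as a careful person would: the job done as asked, in the order asked, and still so for the second after the job is handed in, with the robot touching nothing.
It also fails if it takes over 72 s, if anything falls off the work surface, if the arm or the gripper's body presses on something with over 40 N, if the wrist force passes 120 N, or if a joint passes its speed limit or range.

### The arm

A 7-joint arm with a two-finger parallel gripper is mounted at the origin on the work surface. World frame = base frame: x ahead of the robot, y to its left, z up, the work surface at z = 0. Lengths are in m, angles in rad, forces in N, time in s.
With the tool pointing down it reaches from about 0.4 to 0.875 m from the base axis. Payload 19.3 kg.
Tool frame: the origin (TCP) lies at the very end of the fingers, on their centre line; the grasp point (between the pads) lies 19 mm behind it; z points along the fingers, y is the direction in which the jaws open and shut (so a half turn about z gives the same grasp; the last joint's range is limited). The gripper opens to 85 mm and grips with 20 to 120 N. Pads are 22 mm wide; open, the fingers measure 114 mm over their backs; the gripper's body (76 mm by 85 mm) begins 54 mm behind the grasp point. The pads swing forward as they close: fully open they stand 13 mm farther back than shut.
Start: joints at [-1.233, 0.521, -0.036, 1.599, 0.021, 1.021, -0.113], TCP at [0.248, 0.574, 0.231] pointing down, gripper open.
Joint ranges: [-2.91, 2.91], [-0.3, 2.13], [-1.5, 1.42], [0.17, 2.43], [-1.26, 4.41], [0.16, 1.93], [-2.52, 2.52]. Speed limits (rad/s): [1.89, 1.89, 2.39, 2.39, 3.01, 3.01, 3.01].

### API

Orientations are given as [roll, pitch, yaw] about the fixed x, y, z axes, in that order (R = Rz(yaw) Ry(pitch) Rx(roll)).
In Python, from workcell import bot gives the robot as it stands.
- The arm moves only by the tool carry_out, never from a script. Its argument "targets" is a list of rows, each a list of 7 numbers: the shift along the tool's x, y, z in mm, then the turn, a rotation vector about the tool's x, y, z in units of 6 degrees (1.0 is 6 degrees), then the closure in counts, from 0 (fully open) to 255 (shut). A call has 1 to 5 rows; each row shifts and turns the commanded pose from where the row before left it, along the tool's axes as they then stand; what a row does not reach is not made up. A row lasts 1/12 s, in which the tool goes at most 41.7 mm and 7.16 degrees, less where a joint would pass 70% of its speed; a pose out of reach is approached as far as the arm can. A call is refused whole if a number of a shift passes 41.7 or a number of a turn 1, either way. A call with a gripper value outside its range is refused whole. The fingers move at their own pace and stop on an object; "force" is the grip in N (left out, the last holds). Time passes only in rows, so rows that do not move let the fingers close. It gives the time, the measured TCP pose, the force and the opening at its end, in the units of the state.
- bot.observe(): the state, without advancing time (a new reading comes with each control period).
- bot.grab_frame(name): name is "scene" or "top"; returns a dict with "color" (420x560x3 uint8, red, green, blue), "z_map" (420x560 float32, m along the optical axis (not along the pixel's ray), 0 where there is no reading), "K" (3x3 intrinsics, pixels), "cam_to_world" (4x4, takes a point from camera to world coordinates). Camera axes: x right, y down, z forward; pixel columns grow to the right and rows downward; lengths in m; the calibration is good to about 2 mm. A picture is of the moment at which its call begins.
- bot.job_done(): hands the job in, once; it reports no verdict.
The state is a dict: "clock": time; "qpos": joint angles; "qd": joint speeds; "joint_efforts": joint torques, N m; "position": TCP position; "tool_rot": TCP orientation; "force": force on the tool from outside, world axes, zero at the start; "moment": the same for the moment, N m; "grip_width": finger opening in m.
Only numpy, scipy, OpenCV 4.12 (cv2) and the standard library are available. Lean on these libraries where they do the work, as an engineer would, in place of code of your own. Each camera call takes 0.05 s, during which the arm holds its last target. There are 200 camera calls.

## Working session

There is one attempt and no reset: what is moved stays moved. The work goes in short steps, Python scripts to look and compute and a tool call to move; the robot and the scene stay as the last step left them, time stands still between calls to the robot, and variables do not carry over. Pictures are saved under pics/ and viewed, about 8 in all and at most 12, crops included, and the job is handed in when it is done.

Besides the shell and the picture viewer there is one more tool, called after "Call:" as name(argument=value, ...) on one line, values as JSON. carry_out: Moves the arm, as the interface text tells. Its arguments: {"type":"object","properties":{"targets":{"type":"array","items":{"type":"array","items":{"type":"number"}}},"force":{"type":"number"}},"required":["targets"]}

```bash
mkdir -p pics; ls; python3 - <<'E'
from workcell import bot
import cv2,numpy as np
o=bot.observe();print(o)
for n in("scene","top"):
    f=bot.grab_frame(n);np.savez(f"pics/{n}0.npz",**f)
    cv2.imwrite(f"pics/{n}0.png",cv2.resize(f["color"][:,:,::-1],(784,588),interpolation=cv2.INTER_CUBIC))
    print(n,f["K"].round(1).tolist(),f["cam_to_world"].round(3).tolist())
E
```

```text
pics
{'clock': 0.0, 'qpos': array([-1.23320853,  0.52205333, -0.03630129,  1.60001165,  0.02121105,
        1.02112437, -0.11279718]), 'qd': array([-0.00045433,  0.00231693, -0.00105031,  0.00099611,  0.00081045,
       -0.00094717,  0.00050381]), 'joint_efforts': array([-1.40888584e-03, -9.27107477e+01,  1.97915688e+00, -3.69949257e+01,
        1.77501712e-02,  7.95638800e-03,  2.72771587e-05]), 'position': array([0.24777442, 0.57340328, 0.23070023]), 'tool_rot': array([-3.14038614e+00,  1.10219051e-04,  2.73378098e+00]), 'force': array([ 0.42905519, -0.21332696, -0.01436204]), 'moment': array([0.02244431, 0.01810281, 0.03021637]), 'grip_width': 0.08523450562352629}
scene [[483.1, 0.0, 274.5], [0.0, 483.1, 207.2], [0.0, 0.0, 1.0]] [[-0.653, 0.435, -0.62, 1.172], [0.758, 0.387, -0.526, 0.634], [0.011, -0.813, -0.582, 0.764], [0.0, 0.0, 0.0, 1.0]]
top [[409.2, 0.0, 281.5], [0.0, 409.2, 211.4], [0.0, 0.0, 1.0]] [[-0.012, -0.991, 0.131, 0.354], [-1.0, 0.015, 0.022, -0.012], [-0.024, -0.131, -0.991, 0.911], [0.0, 0.0, 0.0, 1.0]]
```

View pics/scene0.png

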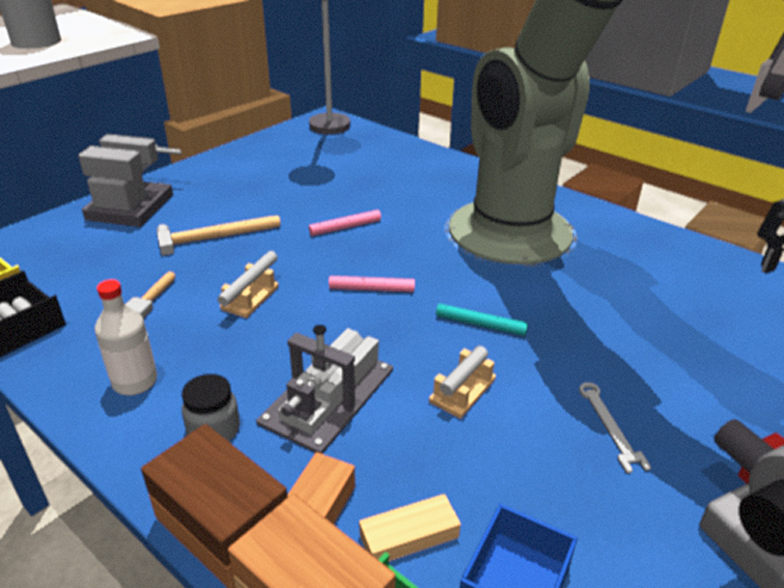

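View pics/top0.png

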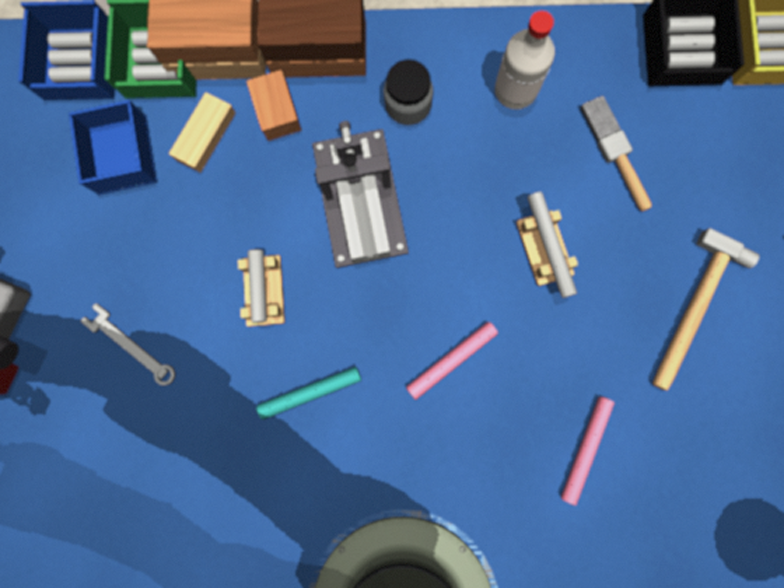

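Scene: the robot is at the top right of the image. Top view candidates (pixels in the 784-wide picture):
- Grey pin on the right cradle (552,243): it overhangs its cradle at both ends, so it is the longer one.
- Grey pin on the left cradle (257,285): it fits within its cradle, so it is the shorter one.
- Pink (453,360) and (588,450), turquoise (308,392), and pins in bins (690,42), (70,55): look-alikes.

The V-block is at (362,205), with the stop towards the top of the image. I choose (552,243). Next I measure it and check it in a close crop.

```bash
cat > h.py <<'E'
import numpy as np,cv2
def cloud(f):
    z=f["z_map"];K=f["K"];v,u=np.indices(z.shape)
    P=np.stack([(u-K[0,2])*z/K[0,0],(v-K[1,2])*z/K[1,1],z,np.ones_like(z)],-1)@f["cam_to_world"].T
    P=P[...,:3];P[z==0]=np.nan;return P
def proj(f,p):
    c=np.linalg.inv(f["cam_to_world"])@np.r_[p,1];q=f["K"]@c[:3];return q[:2]/q[2]
def box(P,u0,v0,u1,v1,zlo,zhi):
    Q=P[int(v0):int(v1),int(u0):int(u1)].reshape(-1,3);return Q[(Q[:,2]>zlo)&(Q[:,2]<zhi)]
def axis(Q):
    c,s,a=cv2.minAreaRect((Q[:,:2]*1000).astype(np.float32));
    b=cv2.boxPoints((c,s,a));e=[b[1]-b[0],b[2]-b[1]];e=max(e,key=np.linalg.norm)
    return np.array(c)/1000,s,np.degrees(np.arctan2(e[1],e[0]))%180
E
python3 - <<'E'
from h import *
f=dict(np.load("pics/top0.npz"));P=cloud(f);k=1.4
for n,b,zl,zh in(("pin",(515/k,185/k,585/k,300/k),.049,.065),("short",(235/k,240/k,290/k,330/k),.049,.065),("vtop",(325/k,178/k,400/k,262/k),.047,.057),("base",(305/k,120/k,415/k,270/k),.006,.014),("bridge",(305/k,100/k,415/k,220/k),.095,.125),("table",(420/k,200/k,500/k,300/k),-.02,.02)):
    Q=box(P,*b,zl,zh);print(n,len(Q),axis(Q),np.median(Q,0).round(4),np.ptp(Q,0).round(3))
def crop(a,b,c,d,s):return cv2.resize(f["color"][b:d,a:c,::-1],None,fx=s,fy=s,interpolation=cv2.INTER_CUBIC)
cv2.imwrite("pics/c1.png",np.hstack([crop(215,80,300,195,4.6),crop(360,125,420,215,529/90)[:529]]))
E
```

```text
pin 818 (array([ 0.54213086, -0.22698306]), (164.87557983398438, 38.400390625), np.float32(16.198093)) [ 0.5432 -0.2331  0.0563] [0.164 0.068 0.013]
short 543 (array([0.48652841, 0.21198792]), (108.57756805419922, 36.266212463378906), np.float32(1.1729331)) [0.4859 0.2152 0.0564] [0.109 0.038 0.015]
vtop 1258 (array([0.59092743, 0.05822817]), (125.16472625732422, 101.39044189453125), np.float32(4.470301)) [0.5913 0.054  0.052 ] [0.127 0.1   0.01 ]
base 1853 (array([0.64594617, 0.06317494]), (167.08984375, 250.73948669433594), np.float32(176.70438)) [0.616  0.0448 0.0104] [0.246 0.172 0.008]
bridge 630 (array([0.64872681, 0.06471909]), (25.053438186645508, 107.81889343261719), np.float32(101.18209)) [0.6462 0.0632 0.1102] [0.042 0.109 0.024]
table 4089 (array([ 0.55137036, -0.09927371]), (128.35679626464844, 165.6995849609375), np.float32(178.9772)) [ 5.504e-01 -9.840e-02  4.000e-04] [0.167 0.131 0.014]
```

View pics/c1.png

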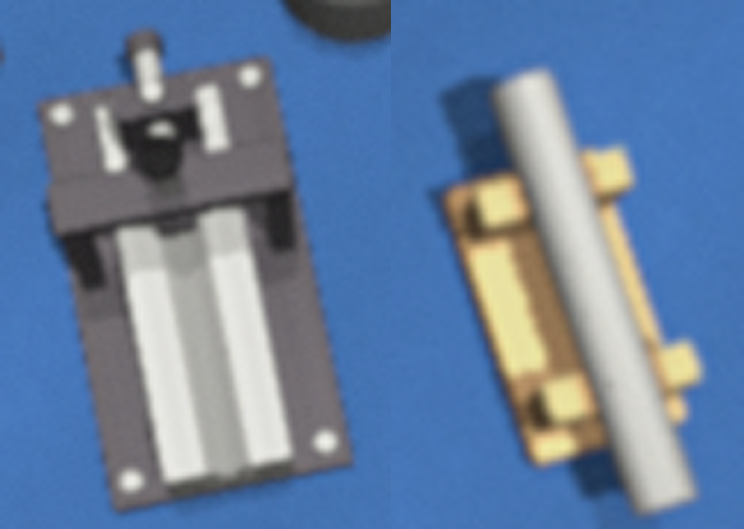

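The crop shows the V-block on the left, with base-plate corners at about (115,508), (352,463), (270,60) and (40,103). On the right, the long pin overhangs its cradle at both ends. It measures 164.9 mm, so the choice is confirmed. Now a finer fit of both axes.

```bash
cat >> h.py <<'E'
def ray(f,u,v,z):
    T=f["cam_to_world"];d=T[:3,:3]@np.linalg.inv(f["K"])@[u,v,1];o=T[:3,3];return o+d*(z-o[2])/d[2]
E
python3 - <<'E'
from h import *
f=dict(np.load("pics/top0.npz"));P=cloud(f);k=1.4
c=[(115,508),(352,463),(270,60),(40,103)]
W=[ray(f,215+(a+.5)/4.6-.5,80+(b+.5)/4.6-.5,.010) for a,b in c]
for w in W:print(w.round(4))
fl,fr,br,bl=W
ex=(bl-fl+br-fr);print("yaw base",np.degrees(np.arctan2(ex[1],ex[0])),"len",np.linalg.norm(bl-fl),np.linalg.norm(br-fr),"wid",np.linalg.norm(fl-fr),np.linalg.norm(bl-br))
m=sum(W)/4;a=np.arctan2(ex[1],ex[0]);u=np.array([np.cos(a),np.sin(a),0]);print("vorigin(base) ",m-u*.023, "front",m-u*.107)
# block top by colour+depth
Q=box(P,325/k,175/k,400/k,262/k,.049,.055)
d=Q[:,:2]-m[:2];s=d@u[:2];n=d@[-u[1],u[0]];Q=Q[(abs(n)<.04)&(s<.02)]
print("vtop",axis(Q))
# groove floor: low points near centre line
v,uu=np.indices(P.shape[:2]);G=P.reshape(-1,3);d=G[:,:2]-m[:2];s=d@u[:2];n=d@[-u[1],u[0]]
for s0 in np.arange(-.115,.0,.01):
    r=[np.nanmedian(G[(abs(s-s0)<.006)&(abs(n-n0)<.0025),2])*1000 for n0 in np.arange(-.035,.036,.005)]
    print(round(s0*1000),np.round(r,0))
Q=box(P,515/k,185/k,585/k,300/k,.053,.065);Q=Q[np.abs((Q[:,:2]-[.542,-.227])@[-np.sin(np.radians(16)),np.cos(np.radians(16))])<.02]
print("pin",axis(Q), cv2.fitLine(Q.astype(np.float32),cv2.DIST_HUBER,0,.01,.01).ravel(), Q[:,2].max())
for p in [(500,80),(552,70),(632,505),(695,495)]: # pin end corners
    print(ray(f,360+(p[0]-391)/5.878,125+p[1]/5.878,.046).round(4))
E
```

```text
[0.5227 0.1009 0.01  ]
[ 0.5431 -0.0149  0.01  ]
[0.7501 0.0232 0.01  ]
[0.73  0.139 0.01 ]
yaw base 10.430012022523727 len 0.21080226288173023 0.21048480505965908 wid 0.11762199819609309 0.11757040373517337
vorigin(base)  [0.61386544 0.05789266 0.01      ] front [0.53125339 0.04268578 0.01      ]
vtop (array([0.59308942, 0.05448314]), (124.64791870117188, 60.03823471069336), np.float32(10.535979))
-115 [ 1.  0.  1. -0.  1.  0.  0.  1.  1.  0.  1.  0.  1.  0.  1.]
-105 [ 5. 10. 33. 35. 37. 31. 32. 29. 31. 31. 32. 34. 35. 11.  7.]
-95 [11. 51. 52. 53. 53. 52. 47. 43. 47. 51. 51. 52. 53. 53. 11.]
-85 [10. 50. 52. 52. 53. 52. 47. 43. 45. 51. 53. 52. 53. 53. 11.]
-75 [11. 33. 52. 52. 53. 52. 47. 43. 47. 51. 53. 52. 53. 52. 11.]
-65 [10. 50. 54. 53. 53. 51. 47. 43. 47. 51. 53. 53. 53. 52. 11.]
-55 [10. 31. 52. 52. 53. 53. 47. 43. 46. 52. 52. 53. 53. 52. 10.]
-45 [10. 32. 52. 52. 53. 53. 47. 42. 46. 51. 52. 52. 52. 52. 11.]
-35 [11. 50. 53. 52. 53. 52. 48. 42. 45. 51. 52. 52. 51. 51. 11.]
-25 [10. 30. 52. 52. 52. 52. 46. 43. 45. 50. 53. 53. 53. 51. 12.]
-15 [10. 52. 52. 52. 53. 51. 47. 44. 46. 51. 52. 53. 52. 52. 11.]
-5 [10. 14. 53. 53. 52. 51. 47. 43. 45. 51. 53. 53. 53. 52. 11.]
pin (array([ 0.54416144, -0.23391705]), (164.19459533691406, 21.771587371826172), np.float32(15.9482975)) [ 9.6075791e-01  2.7738804e-01 -3.5407831e-04  5.4338080e-01
 -2.3395909e-01  5.6759648e-02] 0.06203767171822672
[ 0.6245 -0.206   0.046 ]
[ 0.628  -0.2252  0.046 ]
[ 0.4655 -0.2465  0.046 ]
[ 0.4688 -0.2692  0.046 ]
```

Measurements against what they must be:
- Base plate: 211 x 118 mm (true 214 x 120). Block top at 52 mm. Groove on the centre line.
- V-block: yaw about 10.5°, origin about (0.614, 0.058).
- Pin: centre about (0.544, -0.2335), yaw about 16.0°, top at about 57 mm. All consistent.

I'm moving off at the current height, going around by (0.52, 0.20), then turning.

Call:
carry_out(targets=[[-26.5,-15.6,0,0,0,0,0],[-26.5,-15.6,0,0,0,0,0],[-26.5,-15.6,0,0,0,0,0],[-26.5,-15.6,0,0,0,0,0],[-26.5,-15.6,0,0,0,0,0]], force=60)

```text
clock: 0.52
position: [0.3391, 0.4482, 0.2311]
tool_rot: [-3.141, -0.0, 2.734]
force: [1.2, -0.1, 0.5]
grip_width: 0.0855
```

Call:
carry_out(targets=[[-26.5,-15.6,0,0,0,0,0],[-26.5,-15.6,0,0,0,0,0],[-26.5,-15.6,0,0,0,0,0],[-26.5,-15.6,0,0,0,0,0],[-26.5,-15.6,0,0,0,0,0]])

```text
clock: 0.93
position: [0.4298, 0.324, 0.2312]
tool_rot: [-3.141, -0.0, 2.734]
force: [-0.1, -0.8, -0.4]
grip_width: 0.0852
```

Call:
carry_out(targets=[[-26.5,-15.6,0,0,0,0,0],[-26.5,-15.6,0,0,0,0,0],[-26.5,-15.6,0,0,0,0,0],[-26.5,-15.6,0,0,0,0,0],[-26.5,-15.6,0,0,0,0,0]])

```text
clock: 1.35
position: [0.5205, 0.1999, 0.2312]
tool_rot: [-3.141, -0.0, 2.734]
force: [1.8, -0.0, -0.4]
grip_width: 0.0851
```

Call:
carry_out(targets=[[-13,-26,0,0,0,0,0],[-13,-26,0,0,0,0,0],[-13,-26,0,0,0,0,0],[-13,-26,0,0,0,0,0],[-13,-26,0,0,0,0,0]])

```text
clock: 1.77
position: [0.5278, 0.0547, 0.2311]
tool_rot: [-3.141, -0.0, 2.734]
force: [0.2, 0.7, 0.3]
grip_width: 0.0853
```

Call:
carry_out(targets=[[-13,-26,0,0,0,0,0],[-13,-26,0,0,0,0,0],[-13,-26,0,0,0,0,0],[-13,-26,0,0,0,0,0],[-13,-26,0,0,0,0,0]])

```text
clock: 2.18
position: [0.5359, -0.0904, 0.2312]
tool_rot: [-3.141, -0.0, 2.734]
force: [0.5, -0.0, -0.2]
grip_width: 0.0854
```

Call:
carry_out(targets=[[-13,-26,0,0,0,0,0],[-13,-26,0,0,0,0,0],[-13,-26,0,0,0,0,0],[-13,-26,0,0,0,0,0],[-13,-26,0,0,0,0,0]])

```text
clock: 2.6
position: [0.544, -0.2355, 0.2311]
tool_rot: [-3.142, -0.0, 2.734]
force: [0.2, 0.8, -0.2]
grip_width: 0.0853
```

Call:
carry_out(targets=[[0,0,0,0,0,1,0],[0,0,0,0,0,1,0],[0,0,0,0,0,1,0],[0,0,0,0,0,1,0],[0,0,0,0,0,1,0]])

```text
clock: 3.02
position: [0.5441, -0.2341, 0.231]
tool_rot: [-3.141, -0.0, 2.205]
force: [1.3, -0.6, -0.0]
grip_width: 0.0855
```

Call:
carry_out(targets=[[0,0,0,0,0,1,0],[0,0,0,0,0,1,0],[0,0,0,0,0,1,0],[0,0,0,0,0,1,0],[0,0,0,0,0,1,0]])

```text
clock: 3.43
position: [0.5441, -0.234, 0.2311]
tool_rot: [-3.141, -0.0, 1.681]
force: [0.5, 0.1, -0.2]
grip_width: 0.0856
```

Call:
carry_out(targets=[[0,0,0,0,0,1,0],[0,0,0,0,0,1,0],[0,0,0,0,0,1,0],[0,0,0,0,0,1,0],[0,0,0,0,0,1,0]])

```text
clock: 3.85
position: [0.5442, -0.2339, 0.231]
tool_rot: [-3.141, 0.0, 1.158]
force: [0.2, 0.0, 0.2]
grip_width: 0.0854
```

Call:
carry_out(targets=[[0,0,0,0,0,1,0],[0,0,0,0,0,1,0],[0,0,0,0,0,1,0],[0,0,0,0,0,1,0],[0,0,0,0,0,1,0]])

```text
clock: 4.27
position: [0.5442, -0.2339, 0.2311]
tool_rot: [-3.141, 0.0, 0.634]
force: [-0.5, 1.0, 0.2]
grip_width: 0.0855
```

Call:
carry_out(targets=[[0,0,0,0,0,1,0],[0,0,0,0,0,1,0],[0,0,0,0,0,1,0],[0,0,0,0,0,0.38,0],[0,0,20,0,0,0,0]])

```text
clock: 4.68
position: [0.5455, -0.2347, 0.2133]
tool_rot: [3.139, -0.003, 0.282]
force: [0.7, 0.4, -0.4]
grip_width: 0.0853
```

Call:
carry_out(targets=[[0,0,25,0,0,0,0],[0,0,25,0,0,0,0],[0,0,25,0,0,0,0],[0,0,25,0,0,0,0],[0,0,25,0,0,0,0]])

```text
clock: 5.1
position: [0.5441, -0.2339, 0.0849]
tool_rot: [-3.141, 0.0, 0.286]
force: [-0.4, -0.5, 0.6]
grip_width: 0.0854
```

```bash
python3 - <<'E'
from workcell import bot
from h import *
o=bot.observe();print(o["clock"],o["position"],o["tool_rot"],o["qpos"].round(2))
I=[]
f=bot.grab_frame("scene");np.savez("pics/s1.npz",**f);u,v=proj(f,[.544,-.2335,.046]);print(u,v)
a,b=int(max(u-65,0)),int(max(v-60,0));I=cv2.resize(f["color"][b:b+110,a:a+150,::-1],None,fx=5,fy=5,interpolation=cv2.INTER_CUBIC);print(a,b)
cv2.imwrite("pics/c2.png",I)
E
```

```text
5.1 [ 0.54406571 -0.23388311  0.08489514] [-3.14138433e+00  4.12528576e-04  2.85524850e-01] [-0.12  0.77  0.65  1.82 -0.65  0.77 -0.41]
177.0318874415428 197.92094491746138
112 137
```

View pics/c2.png

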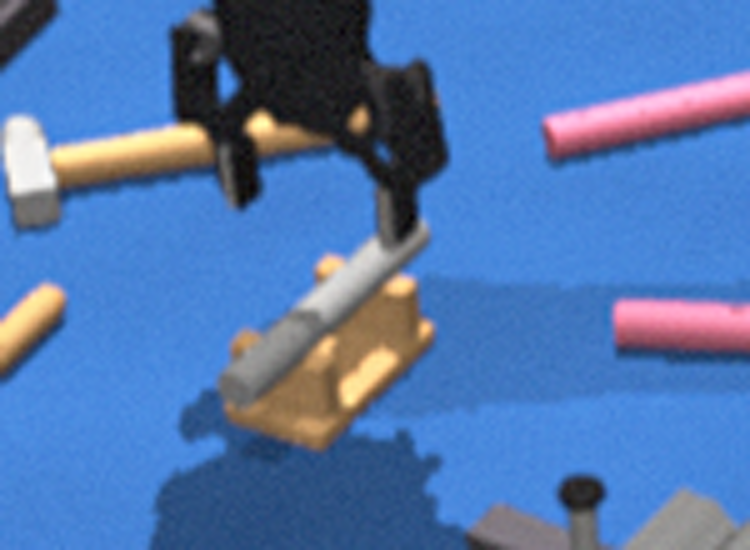

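The scene crop shows the open fingers straddling the pin: finger tips at (240,200) and (400,240), pin from (235,385) to (420,230). A quick check of the cradle's middle along the pin before descending.

```bash
python3 - <<'E'
from h import *
f=dict(np.load("pics/top0.npz"))
g=lambda p,z:ray(f,360+(p[0]-391)/5.878,125+p[1]/5.878,z)
c=np.array([.544,-.2338,0]);a=np.radians(16.1);u=np.array([np.cos(a),np.sin(a),0]);n=np.array([-u[1],u[0],0])
for nm,p,z in(("base TL",(447,195),.012),("base BL",(537,465),.012),("base BR",(687,412),.012),("top sup L near edge",(520,225),.045),("sup R near",(635,183),.045),("bot sup L far",(545,375),.045),("bot sup R far",(690,342),.045)):
    w=g(p,z)-c;print(nm,"along",round(w@u*1e3,1),"across",round(w@n*1e3,1))
E
```

```text
base TL along 56.2 across 27.8
base BL along -52.6 across 28.5
base BR along -49.9 across -31.6
top sup L near edge along 31.1 across 14.6
sup R near along 33.7 across -30.6
bot sup L far along -24.6 across 23.8
bot sup R far along -28.4 across -30.2
```

The free span runs from about -28 to +33 mm along the pin from the TCP, so the grip is fine. I take the pin with the fingertips only 5 mm below its axis, so that they clear the block's flat top when the pin is laid in.

Call:
carry_out(targets=[[0,1,15,0,0,0,0],[0,0,15,0,0,0,0],[0,0,10,0,0,0,0],[0,0,4,0,0,0,0],[0,0,0,0,0,0,0]])

```text
clock: 5.57
position: [0.5443, -0.235, 0.042]
tool_rot: [-3.141, 0.001, 0.285]
force: [0.1, 0.5, -0.1]
grip_width: 0.0853
```

Call:
carry_out(targets=[[0,0,0,0,0,0,100],[0,0,0,0,0,0,140],[0,0,0,0,0,0,150],[0,0,0,0,0,0,150],[0,0,0,0,0,0,155]], force=20)

```text
clock: 5.98
position: [0.5447, -0.235, 0.0427]
tool_rot: [3.141, -0.0, 0.286]
force: [-0.5, -0.7, -0.4]
grip_width: 0.0333
```

Call:
carry_out(targets=[[0,0,0,0,0,0,165],[0,0,0,0,0,0,175],[0,0,0,0,0,0,185],[0,0,0,0,0,0,195],[0,0,0,0,0,0,200]])

```text
clock: 6.4
position: [0.5448, -0.2357, 0.0426]
tool_rot: [3.14, -0.0, 0.285]
force: [1.4, -4.5, 3.0]
grip_width: 0.0233
```

Width 23.3 mm (below 24) with an upward force suggests the tips bear on the pin's upper half, standing back from the nominal TCP. I open, go 6 mm lower and shift 1 mm across, then close again.

Call:
carry_out(targets=[[0,0,0,0,0,0,130],[0,0,0,0,0,0,130],[0,1,3,0,0,0,130],[0,0,3,0,0,0,130],[0,0,0,0,0,0,160]])

```text
clock: 6.82
position: [0.5445, -0.2357, 0.0355]
tool_rot: [-3.141, 0.001, 0.286]
force: [-0.1, 0.1, 0.4]
grip_width: 0.0325
```

Call:
carry_out(targets=[[0,0,0,0,0,0,170],[0,0,0,0,0,0,180],[0,0,0,0,0,0,190],[0,0,0,0,0,0,200],[0,0,0,0,0,0,200]])

```text
clock: 7.23
position: [0.5448, -0.2359, 0.0364]
tool_rot: [-3.141, 0.0, 0.285]
force: [-1.6, 1.2, 1.0]
grip_width: 0.023
```

```bash
python3 - <<'E'
from workcell import bot
from h import *
f=bot.grab_frame("scene");np.savez("pics/s2.npz",**f)
a,b=130,160;cv2.imwrite("pics/c3.png",cv2.resize(f["color"][b:b+75,a:a+100,::-1],None,fx=7.5,fy=7.5,interpolation=cv2.INTER_CUBIC))
E
```

```text
(no output)
```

View pics/c3.png

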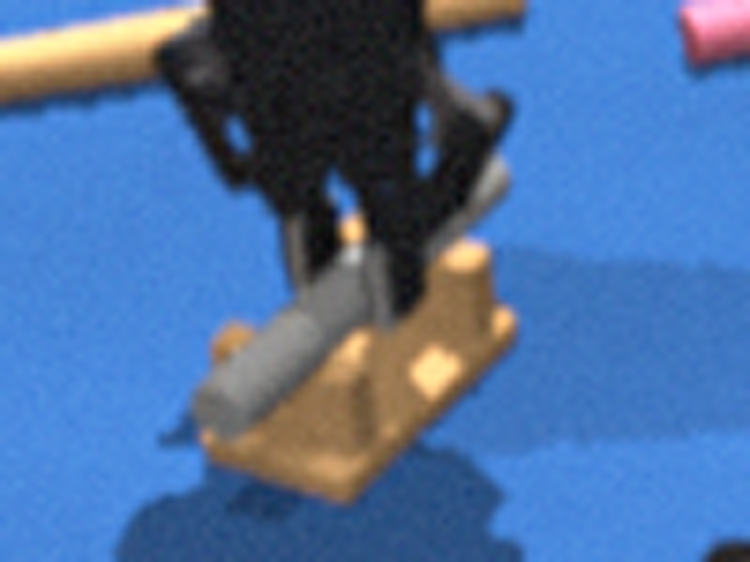

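```bash
python3 - <<'E'
from h import *
f=dict(np.load("pics/s2.npz"))
c=np.array([.5448,-.2359,0]);a=.285;u=np.array([np.cos(a),np.sin(a),0]);n=np.array([-u[1],u[0],0])
for al in(11,-11):
  for ac in (12,20,26):
    for z in (.032,.037,.042,.047): print(al,ac,z,((proj(f,c+u*al/1e3+n*ac/1e3+[0,0,z])-[130,160])*7.5).round(0))
P=cloud(f)
for u_,v_ in ((182,203),(183,202),(180,200),(181,196),(184,198)):
  w=P[v_,u_]-c;print(u_,v_,(w@u*1e3).round(1),(w@n*1e3).round(1),(w[2]*1e3).round(1))
E
```

```text
11 12 0.032 [362. 341.]
11 12 0.037 [361. 329.]
11 12 0.042 [359. 317.]
11 12 0.047 [357. 305.]
11 20 0.032 [382. 346.]
11 20 0.037 [380. 334.]
11 20 0.042 [379. 323.]
11 20 0.047 [377. 311.]
11 26 0.032 [396. 350.]
11 26 0.037 [395. 339.]
11 26 0.042 [393. 327.]
11 26 0.047 [392. 315.]
-11 12 0.032 [397. 308.]
-11 12 0.037 [396. 296.]
-11 12 0.042 [394. 284.]
-11 12 0.047 [393. 273.]
-11 20 0.032 [416. 313.]
-11 20 0.037 [415. 302.]
-11 20 0.042 [414. 290.]
-11 20 0.047 [412. 278.]
-11 26 0.032 [431. 318.]
-11 26 0.037 [430. 306.]
-11 26 0.042 [428. 294.]
-11 26 0.047 [427. 282.]
182 203 2.8 18.7 36.5
183 202 6.0 24.6 43.5
180 200 9.3 18.4 50.0
181 196 7.2 21.5 62.1
184 198 4.3 28.0 56.0
```

The crop shows the fingers either side of the pin at its middle, near fingertip bottom at (385,325). That puts the tip at z ≈ 40 mm, about 3.5 mm above the TCP and 6 mm below the axis. I raise 2 mm so the tips stay clear of the block top, then grip and lift.

Call:
carry_out(targets=[[0,0,0,0,0,0,130],[0,0,0,0,0,0,130],[0,0,-2,0,0,0,130],[0,0,0,0,0,0,170],[0,0,0,0,0,0,190]])

```text
clock: 7.7
position: [0.5449, -0.2358, 0.0385]
tool_rot: [-3.141, -0.0, 0.285]
force: [-2.7, -0.1, 9.2]
grip_width: 0.0234
```

Call:
carry_out(targets=[[0,0,0,0,0,0,200],[0,0,0,0,0,0,220],[0,0,0,0,0,0,220],[0,0,0,0,0,0,220],[0,0,0,0,0,0,220]], force=60)

```text
clock: 8.12
position: [0.545, -0.2358, 0.0387]
tool_rot: [-3.141, -0.0, 0.286]
force: [-2.1, 3.5, 9.9]
grip_width: 0.0217
```

Call:
carry_out(targets=[[0,0,-2,0,0,0,220],[0,0,-4,0,0,0,220],[0,0,-6,0,0,0,220],[0,0,-8,0,0,0,220],[0,0,0,0,0,0,220]])

```text
clock: 8.53
position: [0.5454, -0.2364, 0.0599]
tool_rot: [3.14, -0.001, 0.285]
force: [0.5, -0.4, -3.3]
grip_width: 0.0215
```

```bash
python3 - <<'E'
from workcell import bot
from h import *
o=bot.observe();print(o["clock"],o["force"],o["moment"],o["grip_width"])
f=bot.grab_frame("scene");np.savez("pics/s3.npz",**f)
a,b=130,150;cv2.imwrite("pics/c4.png",cv2.resize(f["color"][b:b+75,a:a+100,::-1],None,fx=7.5,fy=7.5,interpolation=cv2.INTER_CUBIC))
E
```

```text
8.5333 [ 0.47963063 -0.39859485 -3.30661821] [-0.03789858 -0.0316295   0.09227616] 0.0214727850091233
```

View pics/c4.png

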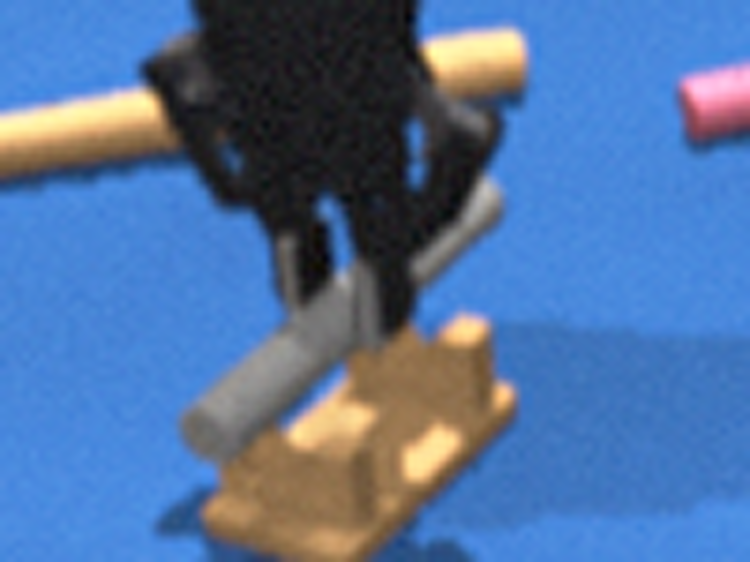

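The pin is lifted level and held at its middle. I raise it, turn to the V-block's yaw, and go above the groove with the pin centre at x_v ≈ -70, its front end short of the roller.

Call:
carry_out(targets=[[0,0,-10,0,0,0,220],[0,0,-15,0,0,0,220],[0,0,-15,0,0,0.49,220],[0,0,-10,0,0,0.49,220],[0,0,0,0,0,0,220]])

```text
clock: 9.0
position: [0.5456, -0.2364, 0.1104]
tool_rot: [3.14, -0.002, 0.18]
force: [1.0, 0.1, -4.5]
grip_width: 0.0221
```

Call:
carry_out(targets=[[2.6,-14,0,0,0,0,220],[5.1,-28,0,0,0,0,220],[5.1,-28,0,0,0,0,220],[5.1,-28,0,0,0,0,220],[5.1,-28,0,0,0,0,220]])

```text
clock: 9.42
position: [0.5441, -0.1066, 0.1079]
tool_rot: [-3.141, 0.001, 0.185]
force: [0.7, 1.1, -3.7]
grip_width: 0.0216
```

Call:
carry_out(targets=[[5.1,-28,0,0,0,0,220],[5.1,-28,0,0,0,0,220],[5.1,-28,0,0,0,0,220],[5.1,-28,0,0,0,0,220],[5.1,-28,0,0,0,0,220]])

```text
clock: 9.83
position: [0.5438, 0.0359, 0.108]
tool_rot: [-3.142, 0.001, 0.185]
force: [-0.0, -0.7, -3.9]
grip_width: 0.0217
```

Call:
carry_out(targets=[[2.6,-11,0,0,0,0,220],[0,0,0,0,0,0,220],[0,0,0,0,0,0,220]])

```text
clock: 10.08
position: [0.5445, 0.046, 0.108]
tool_rot: [3.141, 0.001, 0.185]
force: [-0.7, -0.9, -3.5]
grip_width: 0.0218
```

```bash
python3 - <<'E'
from workcell import bot
from h import *
o=bot.observe();print(o["clock"],o["position"],o["tool_rot"],o["force"],o["qpos"].round(2),o["grip_width"])
f=bot.grab_frame("scene");np.savez("pics/s4.npz",**f);t=bot.grab_frame("top");np.savez("pics/t4.npz",**t)
u,v=proj(f,[.59,.05,.06]);a,b=int(u-65),int(v-55);print(a,b)
c=cv2.resize(f["color"][b:b+120,a:a+125,::-1],None,fx=4,fy=4,interpolation=cv2.INTER_CUBIC)
a,b=210,70;d=cv2.resize(t["color"][b:b+160,a:a+100,::-1],None,fx=3,fy=3,interpolation=cv2.INTER_CUBIC)
cv2.imwrite("pics/c5.png",np.hstack([c,d]))
E
```

```text
10.0833 [0.54454804 0.0460087  0.10801133] [3.14129294e+00 5.10691771e-04 1.85413592e-01] [-0.71100499 -0.93999859 -3.51750405] [-0.7   0.71  0.75  1.94 -0.69  0.77 -0.94] 0.021849298936299052
178 194
```

View pics/c5.png

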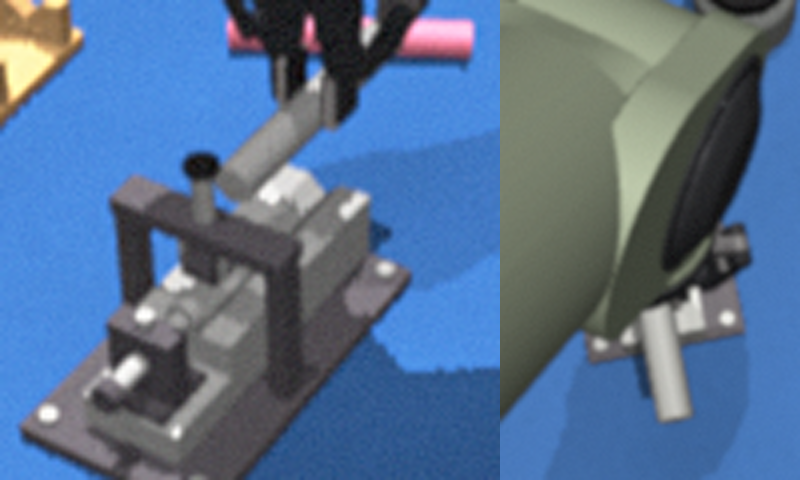

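Left: the pin is above the groove, front end at (238,180), in front of the bridge. The base plate's outer corners are at (410,270) and (25,428), its bolts at (387,269) and (47,413). Right: the pin's rear end is at (675,412). I compare the predicted pixels of pin and block.

```bash
python3 - <<'E'
from h import *
f=dict(np.load("pics/s4.npz"));t=dict(np.load("pics/t4.npz"))
a=np.radians(10.5);u=np.array([np.cos(a),np.sin(a),0]);n=np.array([-u[1],u[0],0]);o=np.array([.614,.058,0])
T=np.array([.5445,.046,.1156]);ap=.1854;up=np.array([np.cos(ap),np.sin(ap),0])
pf=lambda p:((proj(f,p)-[178,194])*4).round(0)
print("pin front",pf(T+up*.0825),"rear top",((proj(t,T-up*.0825)-[210,70])*3+[500,0]).round(0))
V=lambda x,y,z:o+u*x/1e3+n*y/1e3+[0,0,z/1e3]
print("corner FL",pf(V(-84,60,10)),"BR",pf(V(130,-60,10)),"bridge top +y front/back",pf(V(23,54,110)),pf(V(47,54,110)),"-y",pf(V(23,-54,110)),pf(V(47,-54,110)))
print("block top FL corner",pf(V(-84,30,52)),"groove edge front",pf(V(-84,11,52)))
print("1mm lateral (n):",(proj(f,V(0,1,50))-proj(f,V(0,0,50)))*4,"1mm long:",(proj(f,V(1,0,50))-proj(f,V(0,0,50)))*4)
d=T-o;print("pin centre in V: along",d@u*1e3,"lat",d@n*1e3,"front end lat",(d+up*.0825)@n*1e3,"rear lat",(d-up*.0825)@n*1e3)
E
```

```text
pin front [226. 183.] rear top [675. 418.]
corner FL [410. 267.] BR [ 12. 422.] bridge top +y front/back [300. 237.] [275. 264.] -y [130. 169.] [103. 193.]
block top FL corner [366. 194.] groove edge front [338. 183.]
1mm lateral (n): [1.51366306 0.62566528] 1mm long: [-1.01060007  1.0444276 ]
pin centre in V: along -70.52304238160063 lat 0.8663101309367913 front end lat 1.042895350700239 rear lat 0.6897249111733487
```

The scene camera has a common offset for both pin and block. Their relative lateral difference is within about 1 mm, which the groove will absorb. I descend in decreasing steps (expected seat at TCP z ≈ 50.5 mm).

Call:
carry_out(targets=[[0,0,15,0,0,0,220],[0,0,15,0,0,0,220],[0,0,12,0,0,0,220],[0,0,7,0,0,0,220],[0,0,0,0,0,0,220]])

```text
clock: 10.6
position: [0.5441, 0.0448, 0.0581]
tool_rot: [3.141, 0.002, 0.182]
force: [-1.2, -0.1, -3.6]
grip_width: 0.0215
```

Call:
carry_out(targets=[[0,0,2,0,0,0,220],[0,0,1,0,0,0,220],[0,0,0,0,0,0,220]])

```text
clock: 10.85
position: [0.545, 0.0456, 0.0566]
tool_rot: [-3.142, -0.001, 0.183]
force: [0.2, -0.4, -4.8]
grip_width: 0.0218
```

Call:
carry_out(targets=[[0,0,1,0,0,0,220],[0,0,0.5,0,0,0,220],[0,0,0,0,0,0,220]])

```text
clock: 11.1
position: [0.5448, 0.0458, 0.0549]
tool_rot: [-3.142, -0.0, 0.183]
force: [1.0, 0.1, -4.1]
grip_width: 0.0222
```

Call:
carry_out(targets=[[0,0,1,0,0,0,220],[0,0,0,0,0,0,220],[0,0,0,0,0,0,220]])

```text
clock: 11.35
position: [0.5448, 0.0457, 0.0538]
tool_rot: [3.142, 0.0, 0.183]
force: [0.5, 0.1, -4.7]
grip_width: 0.0217
```

Call:
carry_out(targets=[[0,0,1,0,0,0,220],[0,0,0,0,0,0,220],[0,0,0,0,0,0,220]])

```text
clock: 11.6
position: [0.5447, 0.0456, 0.0528]
tool_rot: [3.142, 0.0, 0.183]
force: [-0.4, 0.4, -3.9]
grip_width: 0.0217
```

Call:
carry_out(targets=[[0,0,1,0,0,0,220],[0,0,0,0,0,0,220],[0,0,0,0,0,0,220]])

```text
clock: 11.85
position: [0.5448, 0.0456, 0.0523]
tool_rot: [-3.141, -0.0, 0.183]
force: [-3.6, 0.6, 9.2]
grip_width: 0.022
```

Call:
carry_out(targets=[[0,0,0.7,0,0,0,220],[0,0,0,0,0,0,220],[0,0,0,0,0,0,220]])

```text
clock: 12.1
position: [0.5449, 0.0456, 0.0522]
tool_rot: [-3.141, -0.001, 0.182]
force: [-9.1, 1.1, 24.5]
grip_width: 0.0217
```

```bash
python3 - <<'E'
from workcell import bot
from h import *
o=bot.observe();print(o["clock"],o["position"],o["tool_rot"],o["force"],o["moment"])
f=bot.grab_frame("scene");np.savez("pics/s5.npz",**f)
a,b=200,185;cv2.imwrite("pics/c6.png",cv2.resize(f["color"][b:b+80,a:a+100,::-1],None,fx=7.4,fy=7.4,interpolation=cv2.INTER_CUBIC))
E
```

```text
12.1 [0.54486268 0.04563327 0.05220892] [-3.14061854e+00 -6.77979618e-04  1.82431020e-01] [-9.05391258  1.12841249 24.54166279] [0.25149105 1.9516105  0.04093926]
```

View pics/c6.png

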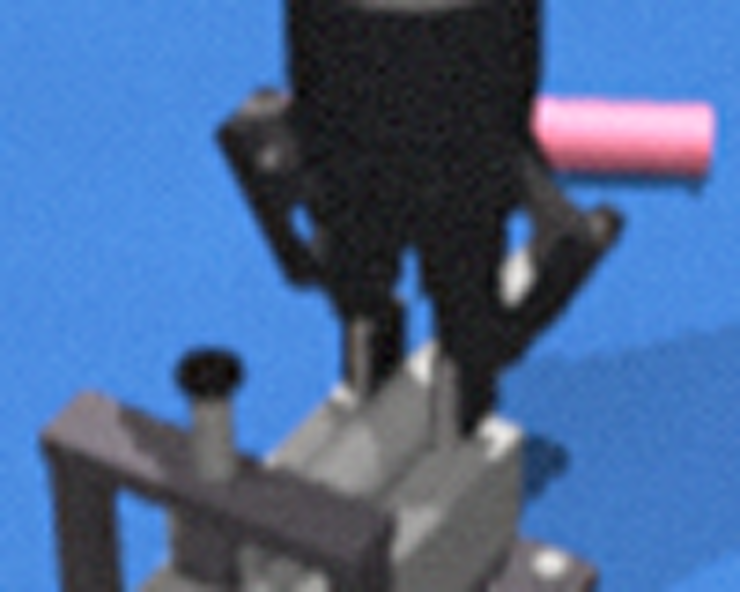

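The pin lies in the groove, front end behind the bridge knob at about (210,400), fingers straddling it just above the flat top. The contact height is plausible. I relieve the press by 1 mm and open.

Call:
carry_out(targets=[[0,0,-0.9,0,0,0,220],[0,0,0,0,0,0,220],[0,0,0,0,0,0,180],[0,0,0,0,0,0,165],[0,0,0,0,0,0,150]], force=20)

```text
clock: 12.57
position: [0.5449, 0.0456, 0.052]
tool_rot: [3.142, -0.0, 0.183]
force: [0.1, 0.3, 0.1]
grip_width: 0.0353
```

Call:
carry_out(targets=[[0,0,0,0,0,0,120],[0,0,0,0,0,0,100],[0,0,-4,0,0,0,100],[0,0,-15,0,0,0,100],[0,0,-20,0,0,0,100]])

```text
clock: 12.98
position: [0.5441, 0.0454, 0.0908]
tool_rot: [3.141, 0.002, 0.182]
force: [0.0, 0.1, -0.4]
grip_width: 0.052
```

Call:
carry_out(targets=[[-20,0,-20,0,0,0,150],[-40,0,0,0,0,0,200],[-40,0,0,0,0,0,255],[0,0,0,0,0,0,255],[0,0,0,0,0,0,255]])

```text
clock: 13.4
position: [0.445, 0.0276, 0.1115]
tool_rot: [-3.14, 0.0, 0.182]
force: [1.9, 1.1, -0.0]
grip_width: 0.0002
```

```bash
python3 - <<'E'
from workcell import bot
from h import *
o=bot.observe();print(o["clock"],o["position"],o["tool_rot"],o["force"],o["grip_width"])
f=bot.grab_frame("scene");np.savez("pics/s6.npz",**f);t=bot.grab_frame("top");np.savez("pics/t6.npz",**t)
a,b=185,170;c=cv2.resize(f["color"][b:b+120,a:a+120,::-1],None,fx=4,fy=4,interpolation=cv2.INTER_CUBIC)
a,b=210,70;d=cv2.resize(t["color"][b:b+160,a:a+100,::-1],None,fx=3,fy=3,interpolation=cv2.INTER_CUBIC)
cv2.imwrite("pics/c7.png",np.hstack([c,d]))
E
```

```text
13.4 [0.44496526 0.0275771  0.11149478] [-3.14022424e+00  3.13175392e-04  1.82171539e-01] [ 1.87827268  1.11322408 -0.02876115] 0.00015753689943754428
```

View pics/c7.png

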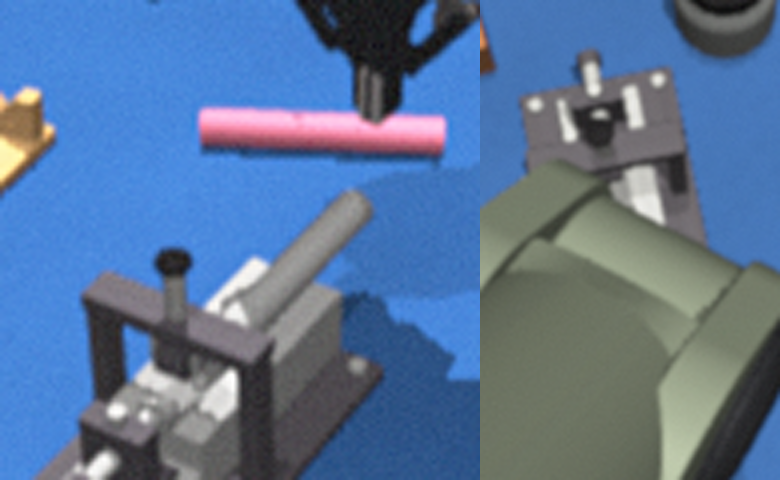

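The pin lies along the groove, rear end at (355,205), front end hidden behind the bridge post at about (245,310). I measure its tilt and rear end from the scene depth.

```bash
python3 - <<'E'
from h import *
f=dict(np.load("pics/s6.npz"));P=cloud(f)
a=np.radians(10.5);u=np.array([np.cos(a),np.sin(a),0]);n=np.array([-u[1],u[0],0]);o=np.array([.614,.058,0])
d=P.reshape(-1,3)-o;S=d@u*1e3;N=d@n*1e3;Z=d[:,2]*1e3
for s in range(-165,25,10):
    m=(abs(S-s)<4)&(abs(N)<22)&(Z>44)&(Z<90)
    if m.sum()>3: print(s,m.sum(),"top z",np.percentile(Z[m],95).round(1),"lat of top",np.median(N[m][Z[m]>np.percentile(Z[m],70)]).round(1))
m=(abs(N)<22)&(Z>50)&(Z<85)&(S<-90);print("rear end s",np.percentile(S[m],[0.5,1,2,4,8]).round(1))
m=(abs(N)<45)&(Z>49)&(Z<55)&(S<-40);print("block front",np.percentile(S[m],[1,3,5,10]).round(1))
E
```

```text
-155 7 top z 67.3 lat of top 2.7
-145 27 top z 68.1 lat of top 2.0
-135 17 top z 68.4 lat of top -0.2
-125 26 top z 69.0 lat of top 3.4
-115 27 top z 68.5 lat of top 3.2
-105 23 top z 68.9 lat of top 2.4
-95 23 top z 68.2 lat of top 1.8
-85 30 top z 67.6 lat of top 3.4
-75 46 top z 68.3 lat of top 2.7
-65 42 top z 68.4 lat of top 1.7
-55 42 top z 69.0 lat of top 2.1
-45 45 top z 68.5 lat of top 2.2
-35 45 top z 68.9 lat of top -0.1
-25 27 top z 69.4 lat of top 0.1
-15 6 top z 69.2 lat of top 2.7
5 9 top z 54.5 lat of top 12.4
15 22 top z 52.4 lat of top 14.0
rear end s [-1260.7 -1257.8 -1255.2 -1251.5 -1244.1]
block front [-1229.9  -561.2  -548.6  -534.8]
```

Level along its length, on the groove. Now I back off 12 mm, go down beside the rear end with shut fingers, then approach slowly.

Call:
carry_out(targets=[[-12,0.5,0,0,0,0,255],[0,0,20,0,0,0,255],[0,0,25,0,0,0,255],[0,0,20,0,0,0,255],[0,0,0,0,0,0,255]], force=60)

```text
clock: 13.92
position: [0.4344, 0.0247, 0.0435]
tool_rot: [3.141, 0.003, 0.183]
force: [-1.0, -0.3, -0.0]
grip_width: 0.0002
```

Call:
carry_out(targets=[[2,0,1,0,0,0,255],[2,0,0,0,0,0,255],[2,0,0,0,0,0,255],[0,0,0,0,0,0,255],[0,0,0,0,0,0,255]])

```text
clock: 14.33
position: [0.4412, 0.0262, 0.0456]
tool_rot: [3.142, -0.001, 0.183]
force: [0.0, 0.9, 1.1]
grip_width: -0.0002
```

```bash
cat > st.py <<'E'
from workcell import bot
from h import *
a=np.radians(10.5);u=np.array([np.cos(a),np.sin(a),0]);n=np.array([-u[1],u[0],0]);o=np.array([.614,.058,0])
s=bot.observe();d=s["position"]-o
print(s["clock"],"x_v",(d@u*1e3).round(2),"lat",(d@n*1e3).round(2),"z",(d[2]*1e3).round(2),"F along",(s["force"]@u).round(2),"lat",(s["force"]@n).round(2),"up",s["force"][2].round(2),s["qpos"].round(2))
E
python3 st.py
```

```text
14.3333 x_v -175.75 lat 0.22 z 45.59 F along 0.19 lat 0.92 up 1.07 [-0.63  0.67  0.58  2.22 -0.85  0.48 -0.75]
```

Call:
carry_out(targets=[[1.2,0,0,0,0,0,255],[1.2,0,0,0,0,0,255],[1.2,0,0,0,0,0,255],[1.2,0,0,0,0,0,255],[1.2,0,0,0,0,0,255]])

```text
clock: 14.75
position: [0.4467, 0.027, 0.045]
tool_rot: [3.142, -0.0, 0.183]
force: [-0.3, 0.6, -0.1]
grip_width: -0.0002
```

Call:
carry_out(targets=[[1.2,0,0,0,0,0,255],[1.2,0,0,0,0,0,255],[1.2,0,0,0,0,0,255],[1.2,0,0,0,0,0,255],[1.2,0,0,0,0,0,255]])

```text
clock: 15.17
position: [0.4525, 0.0281, 0.045]
tool_rot: [3.142, 0.0, 0.183]
force: [-0.4, 0.5, -0.1]
grip_width: 0.0007
```

Call:
carry_out(targets=[[1,0,0,0,0,0,255],[1,0,0,0,0,0,255],[1,0,0,0,0,0,255],[1,0,0,0,0,0,255],[1,0,0,0,0,0,255]])

```text
clock: 15.58
position: [0.4573, 0.029, 0.045]
tool_rot: [-3.142, 0.0, 0.183]
force: [-2.2, 0.0, 1.1]
grip_width: -0.0001
```

Call:
carry_out(targets=[[1,0,0,0,0,0,255],[1,0,0,0,0,0,255],[1,0,0,0,0,0,255]])

```text
clock: 15.83
position: [0.4604, 0.0296, 0.045]
tool_rot: [-3.142, -0.0, 0.183]
force: [-2.4, 0.9, 0.5]
grip_width: -0.0001
```

```bash
python3 st.py
```

```text
15.8333 x_v -156.23 lat 0.05 z 45.02 F along -2.23 lat 1.29 up 0.48 [-0.63  0.7   0.6   2.18 -0.83  0.51 -0.77]
```

Contact made, about 2 N of groove friction. The pin's front end is now at x_v ≈ +20. I go on slowly through the roller bump.

Call:
carry_out(targets=[[1,0,0,0,0,0,255],[1,0,0,0,0,0,255],[1,0,0,0,0,0,255],[1,0,0,0,0,0,255],[1,0,0,0,0,0,255]])

```text
clock: 16.25
position: [0.4653, 0.0305, 0.045]
tool_rot: [-3.142, -0.0, 0.183]
force: [-1.5, 0.3, 1.5]
grip_width: -0.0002
```

Call:
carry_out(targets=[[0.6,0,0,0,0,0,255],[0.6,0,0,0,0,0,255],[0.6,0,0,0,0,0,255],[0.6,0,0,0,0,0,255],[0.6,0,0,0,0,0,255]])

```text
clock: 16.67
position: [0.4682, 0.031, 0.045]
tool_rot: [3.142, 0.0, 0.183]
force: [-2.3, -0.6, 0.3]
grip_width: 0.0003
```

Call:
carry_out(targets=[[0.6,0,0,0,0,0,255],[0.6,0,0,0,0,0,255],[0.6,0,0,0,0,0,255],[0.6,0,0,0,0,0,255],[0.6,0,0,0,0,0,255]])

```text
clock: 17.08
position: [0.4711, 0.0315, 0.045]
tool_rot: [3.142, 0.0, 0.183]
force: [-2.4, 0.8, 0.9]
grip_width: 0.0004
```

Call:
carry_out(targets=[[0.6,0,0,0,0,0,255],[0.6,0,0,0,0,0,255],[0.6,0,0,0,0,0,255],[0.6,0,0,0,0,0,255],[0.6,0,0,0,0,0,255]])

```text
clock: 17.5
position: [0.473, 0.0319, 0.0448]
tool_rot: [-3.141, 0.002, 0.183]
force: [-9.4, -1.3, 4.8]
grip_width: 0.0001
```

Call:
carry_out(targets=[[0.6,0,0,0,0,0,255],[0.6,0,0,0,0,0,255],[0.6,0,0,0,0,0,255],[0.6,0,0,0,0,0,255],[0.6,0,0,0,0,0,255]])

```text
clock: 17.92
position: [0.4761, 0.0325, 0.0448]
tool_rot: [-3.141, 0.002, 0.183]
force: [-7.4, -0.9, 3.5]
grip_width: -0.0
```

```bash
python3 st.py
```

```text
17.9167 x_v -140.23 lat 0.06 z 44.83 F along -7.45 lat 0.48 up 3.45 [-0.63  0.72  0.61  2.13 -0.82  0.54 -0.79]
```

The bump was passed at about 9 N. The pin is now under the roller with a drag of about 6 N. I look at the stop from close by to bound where the face is.

```bash
python3 - <<'E'
from workcell import bot
from h import *
F=[bot.grab_frame("scene")["color"].astype(float)]
f=bot.grab_frame("scene");F.append(f["color"].astype(float));np.savez("pics/s8.npz",**f)
g=(sum(F)/2).astype(np.uint8)
c,d=195,245;cv2.imwrite("pics/c8.png",cv2.resize(g[d:d+55,c:c+70,::-1],None,fx=10,fy=10,interpolation=cv2.INTER_CUBIC))
a=np.radians(10.5);u=np.array([np.cos(a),np.sin(a),0]);n=np.array([-u[1],u[0],0]);o=np.array([.614,.058,0])
for nm,V in(("axis x23",(23,0,58)),("axis x35",(35,0,58)),("x46",(46,0,58)),("x55",(55,0,58)),("x64",(64,0,58)),("x55 left10",(55,10,58)),("x55 top10",(55,0,68)),("block end top L",(60,30,52)),("block end top R",(60,-30,52)),("bridge back top L",(47,54,110)),("back plate cornerL",(130,60,10)),("bridge foot back L",(47,54,10))):
    print(nm,((proj(f,o+u*V[0]/1e3+n*V[1]/1e3+[0,0,V[2]/1e3])-[c,d])*10).round(0))
E
python3 st.py
```

```text
axis x23 [373. 180.]
axis x35 [341. 213.]
x46 [312. 243.]
x55 [287. 268.]
x64 [262. 293.]
x55 left10 [326. 285.]
x55 top10 [285. 233.]
block end top L [393. 354.]
block end top R [160. 253.]
bridge back top L [517. 150.]
back plate cornerL [329. 770.]
bridge foot back L [528. 500.]
18.0167 x_v -140.04 lat 0.1 z 44.85 F along -6.06 lat 0.4 up 3.52 [-0.63  0.72  0.61  2.13 -0.82  0.54 -0.79]
```

View pics/c8.png

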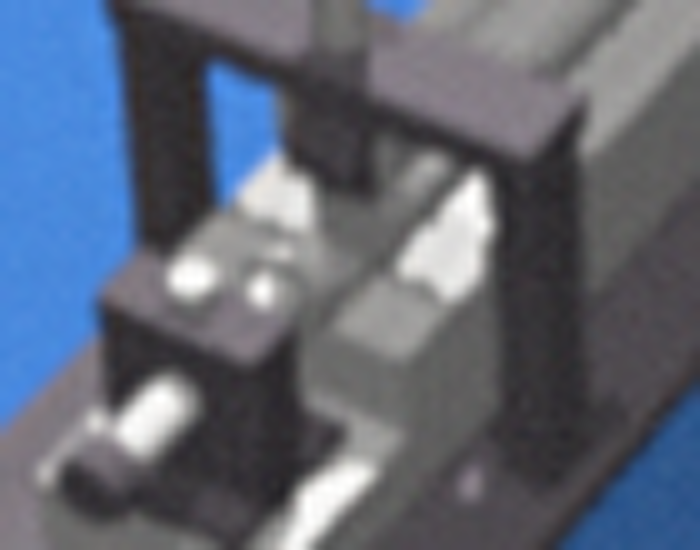

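The picture shows the spindle region near (285,265), but the face itself is unclear; the pin enters under the roller near (415,180). I try the depth profile along the groove axis.

```bash
python3 - <<'E'
from h import *
a=np.radians(10.5);u=np.array([np.cos(a),np.sin(a),0]);n=np.array([-u[1],u[0],0]);o=np.array([.614,.058,0])
for nm,l0 in(("s8",3),("t6",0),("top0",0)):
    f=dict(np.load(f"pics/{nm}.npz"));P=cloud(f)
    d=P.reshape(-1,3)-o;S=d@u*1e3;N=d@n*1e3;Z=d[:,2]*1e3
    print(nm)
    for s in range(20,96,3):
        m=(abs(S-s)<2)&(abs(N-l0)<10)&(Z>35)&(Z<100)
        if m.sum()>1: print(s,m.sum(),np.percentile(Z[m],[10,50,90]).round(0),N[m].mean().round(0),end=" | ")
    print()
E
```

```text
s8
20 6 [56. 60. 65.] 11.0 | 23 10 [54. 61. 65.] 11.0 | 26 7 [54. 58. 62.] 11.0 | 29 11 [41. 53. 65.] 8.0 | 32 31 [41. 52. 64.] 4.0 | 35 40 [46. 54. 62.] 3.0 | 38 19 [47. 77. 89.] 7.0 | 41 21 [46. 85. 90.] 4.0 | 44 47 [74. 84. 93.] 3.0 | 47 25 [76. 83. 99.] 3.0 | 50 4 [45. 53. 62.] 5.0 | 53 8 [55. 62. 65.] 7.0 | 56 22 [47. 62. 66.] 6.0 | 59 36 [39. 55. 64.] 6.0 | 62 20 [57. 62. 67.] 3.0 | 65 8 [57. 61. 63.] 3.0 | 68 5 [61. 63. 63.] 3.0 | 71 3 [41. 64. 64.] 5.0 | 80 2 [74. 75. 76.] 8.0 | 83 6 [74. 75. 76.] 9.0 | 86 14 [74. 77. 85.] 5.0 | 89 12 [77. 82. 84.] 3.0 | 92 21 [75. 78. 83.] 3.0 | 95 59 [39. 67. 78.] 4.0 | 
t6
20 5 [48. 50. 51.] -6.0 | 23 18 [46. 80. 86.] -3.0 | 26 31 [44. 86. 89.] -1.0 | 29 16 [41. 45. 88.] -2.0 | 32 10 [42. 45. 49.] -4.0 | 35 9 [42. 44. 53.] -4.0 | 38 3 [45. 51. 52.] -7.0 | 80 10 [58. 63. 65.] -2.0 | 83 54 [53. 69. 80.] -1.0 | 86 23 [75. 79. 86.] 1.0 | 89 20 [78. 80. 87.] 0.0 | 92 17 [77. 81. 88.] -1.0 | 95 13 [77. 79. 85.] 0.0 | 
top0
20 15 [43. 45. 51.] 1.0 | 23 25 [44. 50. 86.] 1.0 | 26 43 [44. 84. 89.] 0.0 | 29 22 [42. 47. 88.] -1.0 | 32 14 [42. 47. 49.] 0.0 | 35 13 [43. 46. 51.] -1.0 | 38 2 [51. 51. 52.] -9.0 | 77 2 [38. 48. 58.] -7.0 | 80 11 [61. 64. 68.] -0.0 | 83 52 [53. 69. 79.] -1.0 | 86 26 [76. 78. 84.] -0.0 | 89 23 [77. 80. 87.] 0.0 | 92 15 [78. 84. 88.] 0.0 | 95 14 [77. 79. 86.] -0.0 |
```

The spindle shows from about x_v 52 onward in depth, so the face is likely at 50–56, with the button 4 mm sooner. The pin front is at about 36. I advance 6 mm, reading the drag, and relieve the vertical force slightly.

Call:
carry_out(targets=[[0.4,0,-0.3,0,0,0,255],[0.4,0,0,0,0,0,255],[0.4,0,0,0,0,0,255]])

```text
clock: 18.27
position: [0.4776, 0.0328, 0.0451]
tool_rot: [-3.141, 0.001, 0.183]
force: [-5.4, -0.6, 0.2]
grip_width: -0.0004
```

Call:
carry_out(targets=[[0.4,0,0,0,0,0,255],[0.4,0,0,0,0,0,255],[0.4,0,0,0,0,0,255]])

```text
clock: 18.52
position: [0.4788, 0.033, 0.0451]
tool_rot: [-3.141, 0.001, 0.183]
force: [-5.9, 0.2, -1.1]
grip_width: 0.0
```

Call:
carry_out(targets=[[0.4,0,0,0,0,0,255],[0.4,0,0,0,0,0,255],[0.4,0,0,0,0,0,255]])

```text
clock: 18.77
position: [0.48, 0.0333, 0.0451]
tool_rot: [-3.141, 0.001, 0.183]
force: [-5.1, -0.4, -0.5]
grip_width: 0.0003
```

Call:
carry_out(targets=[[0.4,0,0,0,0,0,255],[0.4,0,0,0,0,0,255],[0.4,0,0,0,0,0,255]])

```text
clock: 19.02
position: [0.4812, 0.0335, 0.0451]
tool_rot: [-3.141, 0.001, 0.183]
force: [-4.9, -1.0, -0.2]
grip_width: 0.0001
```

Call:
carry_out(targets=[[0.4,0,0,0,0,0,255],[0.4,0,0,0,0,0,255],[0.4,0,0,0,0,0,255]])

```text
clock: 19.27
position: [0.4823, 0.0337, 0.0451]
tool_rot: [-3.141, 0.001, 0.183]
force: [-5.6, 0.1, -0.1]
grip_width: 0.0001
```

Drag is steady at about 5.4 N, vertical force about 0. I continue in 3 mm batches, shorter than the 4 mm of button travel.

Call:
carry_out(targets=[[0.3,0,0,0,0,0,255],[0.3,0,0,0,0,0,255]])

```text
clock: 19.43
position: [0.4829, 0.0338, 0.0451]
tool_rot: [-3.141, 0.001, 0.183]
force: [-5.1, -0.6, -0.1]
grip_width: -0.0002
```

Call:
carry_out(targets=[[0.3,0,0,0,0,0,255],[0.3,0,0,0,0,0,255]])

```text
clock: 19.6
position: [0.4835, 0.0339, 0.0451]
tool_rot: [-3.141, 0.001, 0.183]
force: [-4.4, -0.7, -0.7]
grip_width: -0.0004
```

Call:
carry_out(targets=[[0.3,0,0,0,0,0,255],[0.3,0,0,0,0,0,255]])

```text
clock: 19.77
position: [0.4841, 0.034, 0.0451]
tool_rot: [-3.141, 0.001, 0.183]
force: [-4.9, -1.0, -1.6]
grip_width: 0.0002
```

Call:
carry_out(targets=[[0.3,0,0,0,0,0,255],[0.3,0,0,0,0,0,255]])

```text
clock: 19.93
position: [0.4847, 0.0341, 0.0451]
tool_rot: [-3.141, 0.001, 0.183]
force: [-5.0, -0.7, -0.9]
grip_width: 0.0001
```

Call:
carry_out(targets=[[0.3,0,0,0,0,0,255],[0.3,0,0,0,0,0,255]])

```text
clock: 20.1
position: [0.4853, 0.0342, 0.0451]
tool_rot: [-3.141, 0.001, 0.183]
force: [-5.0, -0.0, -0.9]
grip_width: -0.0002
```

Call:
carry_out(targets=[[0.3,0,0,0,0,0,255],[0.3,0,0,0,0,0,255]])

```text
clock: 20.27
position: [0.4859, 0.0343, 0.0451]
tool_rot: [-3.141, 0.001, 0.183]
force: [-5.2, 0.1, -0.4]
grip_width: -0.0001
```

Call:
carry_out(targets=[[0.3,0,0,0,0,0,255],[0.3,0,0,0,0,0,255]])

```text
clock: 20.43
position: [0.4865, 0.0345, 0.0451]
tool_rot: [-3.141, 0.001, 0.183]
force: [-4.3, -0.4, -0.7]
grip_width: 0.0002
```

Call:
carry_out(targets=[[0.3,0,0,0,0,0,255],[0.3,0,0,0,0,0,255]])

```text
clock: 20.6
position: [0.4871, 0.0345, 0.0451]
tool_rot: [-3.141, 0.001, 0.183]
force: [-4.7, 0.6, -0.0]
grip_width: 0.0002
```

Call:
carry_out(targets=[[0.3,0,0,0,0,0,255],[0.3,0,0,0,0,0,255]])

```text
clock: 20.77
position: [0.4876, 0.0347, 0.0451]
tool_rot: [-3.141, 0.001, 0.183]
force: [-4.3, -0.8, -0.9]
grip_width: -0.0001
```

Call:
carry_out(targets=[[0.3,0,0,0,0,0,255],[0.3,0,0,0,0,0,255]])

```text
clock: 20.93
position: [0.4882, 0.0348, 0.0451]
tool_rot: [-3.141, 0.001, 0.183]
force: [-5.4, -0.4, -0.7]
grip_width: 0.0
```

Call:
carry_out(targets=[[0.3,0,0,0,0,0,255],[0.3,0,0,0,0,0,255]])

```text
clock: 21.1
position: [0.4888, 0.0349, 0.0451]
tool_rot: [-3.141, 0.001, 0.183]
force: [-4.9, -0.6, -0.5]
grip_width: -0.0002
```

Call:
carry_out(targets=[[0.3,0,0,0,0,0,255],[0.3,0,0,0,0,0,255]])

```text
clock: 21.27
position: [0.4894, 0.035, 0.0451]
tool_rot: [-3.141, 0.001, 0.183]
force: [-4.9, -1.2, -0.6]
grip_width: 0.0001
```

Call:
carry_out(targets=[[0.3,0,0,0,0,0,255],[0.3,0,0,0,0,0,255]])

```text
clock: 21.43
position: [0.49, 0.0351, 0.0451]
tool_rot: [-3.141, 0.001, 0.183]
force: [-5.1, -0.7, -1.9]
grip_width: -0.0001
```

Call:
carry_out(targets=[[0.3,0,0,0,0,0,255],[0.3,0,0,0,0,0,255]])

```text
clock: 21.6
position: [0.4905, 0.0352, 0.0451]
tool_rot: [-3.141, 0.001, 0.183]
force: [-6.7, -0.8, -0.9]
grip_width: -0.0003
```

Call:
carry_out(targets=[[0.3,0,0,0,0,0,255],[0.3,0,0,0,0,0,255]])

```text
clock: 21.77
position: [0.491, 0.0353, 0.045]
tool_rot: [-3.141, 0.002, 0.183]
force: [-6.5, -0.6, -0.5]
grip_width: 0.0001
```

A step of about 1.6 N at TCP x ≈ 0.4903 is the button; I expect the face at about 0.494. I advance 1.8 mm, then finer.

Call:
carry_out(targets=[[0.3,0,0,0,0,0,255],[0.3,0,0,0,0,0,255]])

```text
clock: 21.93
position: [0.4915, 0.0354, 0.045]
tool_rot: [-3.141, 0.002, 0.183]
force: [-5.7, -0.6, -0.4]
grip_width: -0.0001
```

Call:
carry_out(targets=[[0.3,0,0,0,0,0,255],[0.3,0,0,0,0,0,255]])

```text
clock: 22.1
position: [0.492, 0.0355, 0.045]
tool_rot: [-3.141, 0.002, 0.183]
force: [-7.0, -0.2, 0.1]
grip_width: 0.0001
```

Call:
carry_out(targets=[[0.3,0,0,0,0,0,255],[0.3,0,0,0,0,0,255]])

```text
clock: 22.27
position: [0.4926, 0.0356, 0.045]
tool_rot: [-3.141, 0.002, 0.183]
force: [-6.7, -1.1, -0.1]
grip_width: 0.0002
```

Call:
carry_out(targets=[[0.3,0,0,0,0,0,255],[0,0,0,0,0,0,255]])

```text
clock: 22.43
position: [0.4929, 0.0357, 0.045]
tool_rot: [-3.141, 0.002, 0.183]
force: [-7.3, -1.4, -0.3]
grip_width: 0.0002
```

Call:
carry_out(targets=[[0.3,0,0,0,0,0,255],[0,0,0,0,0,0,255]])

```text
clock: 22.6
position: [0.4932, 0.0357, 0.045]
tool_rot: [-3.141, 0.002, 0.183]
force: [-6.3, -0.5, 0.8]
grip_width: 0.0001
```

Call:
carry_out(targets=[[0.3,0,0,0,0,0,255],[0,0,0,0,0,0,255]])

```text
clock: 22.77
position: [0.4935, 0.0358, 0.045]
tool_rot: [-3.141, 0.002, 0.183]
force: [-7.0, -0.9, 0.1]
grip_width: -0.0002
```

Call:
carry_out(targets=[[0.3,0,0,0,0,0,255],[0,0,0,0,0,0,255]])

```text
clock: 22.93
position: [0.4937, 0.0358, 0.045]
tool_rot: [-3.141, 0.002, 0.183]
force: [-6.5, -1.1, 0.7]
grip_width: -0.0002
```

Call:
carry_out(targets=[[0.2,0,0,0,0,0,255],[0,0,0,0,0,0,255]])

```text
clock: 23.1
position: [0.494, 0.0358, 0.045]
tool_rot: [-3.141, 0.002, 0.183]
force: [-7.3, -0.3, 0.5]
grip_width: 0.0
```

Call:
carry_out(targets=[[0.3,0,0,0,0,0,255],[0,0,0,0,0,0,255]])

```text
clock: 23.27
position: [0.4941, 0.0359, 0.045]
tool_rot: [-3.141, 0.002, 0.183]
force: [-8.0, -1.0, 0.9]
grip_width: 0.0
```

Call:
carry_out(targets=[[0.2,0,0,0,0,0,255],[0,0,0,0,0,0,255]])

```text
clock: 23.43
position: [0.4941, 0.0359, 0.045]
tool_rot: [-3.141, 0.002, 0.183]
force: [-8.9, -1.7, 1.8]
grip_width: 0.0003
```

The position stalls at 0.4941 and the force rises: the face. I now build up to about 14 N total (about 9 N beyond the 5 N drag).

Call:
carry_out(targets=[[0.2,0,0,0,0,0,255],[0,0,0,0,0,0,255]])

```text
clock: 23.6
position: [0.4941, 0.0359, 0.0449]
tool_rot: [-3.141, 0.003, 0.183]
force: [-10.1, -1.4, 2.2]
grip_width: 0.0004
```

Call:
carry_out(targets=[[0.2,0,0,0,0,0,255],[0,0,0,0,0,0,255]])

```text
clock: 23.77
position: [0.4941, 0.0359, 0.0449]
tool_rot: [-3.141, 0.003, 0.183]
force: [-11.8, -2.1, 4.4]
grip_width: -0.0
```

Call:
carry_out(targets=[[0.2,0,0,0,0,0,255],[0,0,0,0,0,0,255]])

```text
clock: 23.93
position: [0.4941, 0.0359, 0.0449]
tool_rot: [-3.141, 0.003, 0.183]
force: [-12.0, -1.8, 5.8]
grip_width: 0.0
```

The vertical force has grown to 5.8 N (the tool sagging against the pin end). I relieve it by raising a little, with a touch more push.

Call:
carry_out(targets=[[0.1,0,-0.25,0,0,0,255],[0,0,-0.2,0,0,0,255],[0,0,0,0,0,0,255]])

```text
clock: 24.18
position: [0.4941, 0.036, 0.0452]
tool_rot: [-3.141, 0.004, 0.183]
force: [-11.3, -1.8, -1.9]
grip_width: 0.0
```

Call:
carry_out(targets=[[0.1,0,0,0,0,0,255],[0,0,0,0,0,0,255]])

```text
clock: 24.35
position: [0.4941, 0.036, 0.0451]
tool_rot: [-3.141, 0.004, 0.183]
force: [-11.7, -2.1, -1.1]
grip_width: -0.0
```

Call:
carry_out(targets=[[0.3,0,0,0,0,0,255],[0,0,0,0,0,0,255],[0,0,0,0,0,0,255]])

```text
clock: 24.6
position: [0.4941, 0.0359, 0.0451]
tool_rot: [-3.141, 0.004, 0.183]
force: [-14.2, -1.8, -1.2]
grip_width: -0.0002
```

Call:
carry_out(targets=[[0,0,0,0,0,0,255],[0,0,0,0,0,0,255],[0,0,0,0,0,0,255],[0,0,0,0,0,0,255],[0,0,0,0,0,0,255]])

```text
clock: 25.02
position: [0.4941, 0.0359, 0.0451]
tool_rot: [-3.141, 0.004, 0.183]
force: [-12.9, -2.6, -0.9]
grip_width: -0.0003
```

Call:
carry_out(targets=[[0,0,0,0,0,0,255],[0,0,0,0,0,0,255],[0,0,0,0,0,0,255],[0,0,0,0,0,0,255],[0,0,0,0,0,0,255]])

```text
clock: 25.43
position: [0.4941, 0.036, 0.0451]
tool_rot: [-3.141, 0.004, 0.183]
force: [-13.3, -3.1, -0.8]
grip_width: -0.0001
```

Call:
carry_out(targets=[[0,0,0,0,0,0,255],[0,0,0,0,0,0,255],[0,0,0,0,0,0,255],[0,0,0,0,0,0,255],[0,0,0,0,0,0,255]])

```text
clock: 25.85
position: [0.4941, 0.0359, 0.0451]
tool_rot: [-3.141, 0.004, 0.183]
force: [-13.4, -3.5, -0.9]
grip_width: -0.0001
```

```bash
python3 st.py
```

```text
25.85 x_v -121.91 lat 0.14 z 45.07 F along -13.77 lat -0.97 up -0.95 [-0.64  0.74  0.63  2.09 -0.81  0.58 -0.81]
```

A steady 13.7 N (about 8.8 N beyond the drag) held for over 1.2 s with no movement. Now I withdraw straight back slowly, then up, and check.

Call:
carry_out(targets=[[-0.5,0,0,0,0,0,255],[-0.7,0,0,0,0,0,255],[-1,0,0,0,0,0,255],[-3,0,0,0,0,0,255],[-8,0,0,0,0,0,255]])

```text
clock: 26.27
position: [0.4843, 0.0339, 0.0458]
tool_rot: [3.141, -0.001, 0.183]
force: [0.3, -0.2, 0.1]
grip_width: 0.0001
```

Call:
carry_out(targets=[[-15,0,0,0,0,0,255],[-15,0,0,0,0,0,255],[0,0,-20,0,0,0,255],[0,0,-30,0,0,0,255],[0,0,-30,0,0,0,255]])

```text
clock: 26.68
position: [0.453, 0.0278, 0.1265]
tool_rot: [3.141, 0.001, 0.182]
force: [1.3, 0.6, -0.2]
grip_width: -0.0001
```

Call:
carry_out(targets=[[0,40,0,0,0,0,255],[0,40,0,0,0,0,255],[0,40,0,0,0,0,255],[0,40,0,0,0,0,255],[0,40,0,0,0,0,255]])

```text
clock: 27.1
position: [0.4902, -0.1699, 0.126]
tool_rot: [-3.142, -0.001, 0.183]
force: [0.4, -0.1, 1.1]
grip_width: -0.0001
```

Call:
carry_out(targets=[[0,30,0,0,0,0,255],[0,20,0,0,0,0,255],[0,0,0,0,0,0,255]])

```text
clock: 27.35
position: [0.499, -0.2221, 0.1261]
tool_rot: [3.139, -0.001, 0.178]
force: [-1.7, -0.2, -0.0]
grip_width: 0.0003
```

```bash
python3 st.py; python3 - <<'E'
from workcell import bot
from h import *
f=bot.grab_frame("scene");np.savez("pics/s9.npz",**f);t=bot.grab_frame("top");np.savez("pics/t9.npz",**t)
a,b=185,180;c=cv2.resize(f["color"][b:b+120,a:a+110,::-1],None,fx=4,fy=4,interpolation=cv2.INTER_CUBIC)
a,b=210,80;d=cv2.resize(t["color"][b:b+120,a:a+85,::-1],None,fx=4,fy=4,interpolation=cv2.INTER_CUBIC)
cv2.imwrite("pics/c9.png",np.hstack([c,d]))
u9=np.radians(10.5);u=np.array([np.cos(u9),np.sin(u9),0]);n=np.array([-u[1],u[0],0]);o=np.array([.614,.058,0])
for nm,F in(("scene",f),("top",t)):
    d=cloud(F).reshape(-1,3)-o;S=d@u*1e3;N=d@n*1e3;Z=d[:,2]*1e3
    m=(S>-180)&(S<15)&(abs(N)<14)&(Z>57)&(Z<80)
    if m.sum()>30:
        l=cv2.fitLine(np.c_[S,N,Z][m].astype(np.float32),cv2.DIST_HUBER,0,.01,.01).ravel();print(nm,"rear",np.percentile(S[m],1).round(1),"dir",l[:3].round(3),"top z",np.percentile(Z[m],90).round(1))
E
```

```text
27.35 x_v -164.09 lat -254.45 z 126.13 F along -1.66 lat 0.1 up -0.05 [-0.2   0.67  0.74  1.93 -0.63  0.79 -0.49]
scene rear -110.5 dir [ 1.    -0.005  0.011] top z 68.6
top rear -63.8 dir [ 1.     0.014 -0.003] top z 70.9
```

View pics/c9.png

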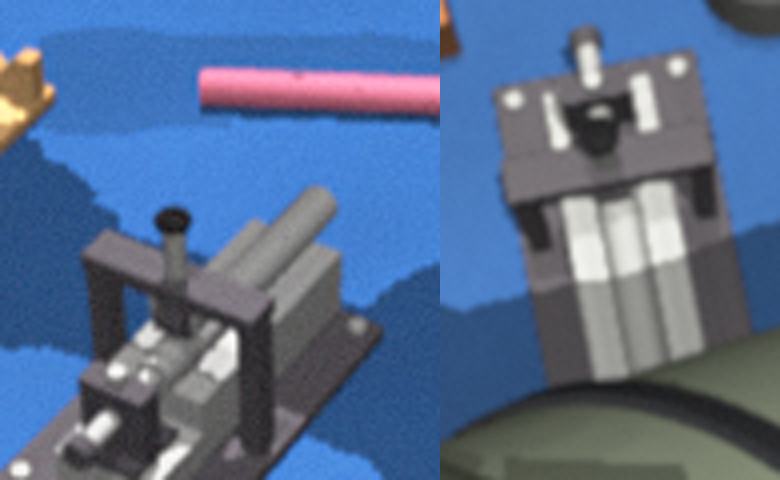

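The pin lies level in the groove and runs under the roller up to the stop. Its rear end is at (320,200), measured at x_v = -110.5, against -111 expected from where the pushing fingers stopped, so it has not sprung back. The robot is clear, so I hand in.

```bash
python3 -c "
from workcell import bot
print(bot.job_done())"
```

```text
the job is handed in; nothing more can be done
None
```

I took the longer pin (measured 165 mm) from its cradle and laid it in the V-groove. I then pushed its rear end under the roller until it met the solid face of the stop, and handed in with the arm clear, at about 27.5 s.

- **Push:** The drag was about 5 N. The button showed as a step of about 1.6 N, and the face came about 4 mm later. I held about 13.7 N in total, roughly 9 N beyond the drag, for 1.2 s without movement.
- **Final position:** The pin is level to within about 0.6° and in line with the groove. Its rear end stands about 26 mm out of the block, as expected from where the fingers stopped, so it did not spring back on release.
- **Other things:** The shorter pin and the coloured look-alikes were never touched.

**Checks that disagreed or fell short:**
- The scene camera sat about 4–5 mm off the top camera sideways, so I relied on relative positions and on feel.
- The gripper read 21.5–23 mm on the 24 mm pin.
- Laying the pin in pressed briefly with about 25 N, at 1.5 mm above the expected height; I relieved that before letting go.
- During the final build-up the tool pressed down on the pin end with up to 6 N, which I relieved before the hold.
- I could not see the contact at the face in the pictures. That it is seated rests on the forces and the end position.

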